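Seat and lock a block in the drilling fixture

TASK

Get the steel block ready for drilling with the fingertips only, gripping and lifting nothing: push the block along the fixture's channel until it is fully home against the end stop, then push the lock lever by its knob past the first notch all the way to its second stop, so that its nose closes behind the block. Leave the lever there and do not disturb the other things on the bench.

Things in the scene. Friction and masses are not known exactly. Their poses are not given: they have to be found in the camera images.
- fixture: Drilling fixture bolted to the bench: grey base plate 230x130x12 mm. Origin on the bench surface, z up. A straight channel runs along its x, centred on y = 0, clear width 38.4 mm, between two rails 8 mm wide (tops at z = 22 mm, x = -115 to 73 mm). Open at the -x end, end stop at the +x end. The lock lever is on the -y side. The fixture's +x points roughly to the robot's right.
- block: Blackened steel block, 36x46x50 mm high, about 0.6 kg, loose, standing upright in the channel. Origin at the centre of its underside; its own y (the 46 mm length) lies along the channel. It needs a push of about 2 to 6 N to slide.
- end_stop (a point): Middle of the inner face of the aluminium end stop that closes the channel: fixture x = 73, y = 0, z = 30 mm (stop 58 mm wide, 16 mm thick, top at z = 42 mm).
- nest_home (a point): Where the block's origin is when the block is fully home against the end stop: fixture x = 50, y = 0, z = 12 mm (top of the plate); axes as the fixture's. Behind the work a cabinet's front stands at about x = 0.71 m of the robot's frame, from z = 0.24 m up: keep the wrist clear of it on the way.
- lever_pivot (a point): Vertical pivot of the lock lever, at fixture x = 19, y = -47, z = 30 mm. Lever hub, fixed pedestal and nut there reach up to z = 51 mm within 18 mm of it. The lever's spring resists with up to about 10 N at the knob on leaving either end and on climbing out of the notch.
- lever_knob (a point): Middle of the lever's upright black cylindrical knob: 18 mm diameter, from z = 30 to 78 mm above the bench, this point at z = 58 mm, 80 mm from the pivot. The flat steel arm from pivot to knob is 12 mm wide, z = 30 to 38 mm. From open to locked the knob swings towards the fixture's -x.
- lever_nose (a point): Tip of the steel nose that turns with the lever, 45 mm from the pivot, about 140 degrees round from the knob (nose 12 mm wide, z = 29 to 39 mm). Lever open: it lies beside the channel, 10 mm clear of it. First notch: it juts into the channel and bars the way. Second stop: it stands across the channel, 2 mm behind the block that is home.
- lock_lever (a joint): Turn of the lever, rad, clockwise seen from above. 0 open, at its first stop pin (arm at -55 degrees from the fixture's +x, so towards its -y side); about 0.65 first notch, where a spring holds it; 1.309 second stop, locked (arm at -130 degrees). Past about 1.02 it snaps to the second stop and stays; let go before that, it falls back to the notch (below 0.3, to open).
- bearing_ring: Bystander: plain ball bearing, 42 dia x 15 mm, lying flat; origin at the middle of its underside
- short_bushing: Bystander: short steel bushing, 47 dia x 50 mm, upright; origin at the middle of its underside
- feeler: Bystander: closed feeler gauge, 22x97x10 mm, lying flat; origin at the middle of its underside
- spare_bar: Bystander: bare aluminium bar, 28x68x16 mm; origin at the middle of its underside
- flange: Bystander: flange hub, 70x65x35 mm; origin at the middle of its underside
- driver: Bystander: screwdriver, 175 mm long, lying; origin at the middle of its underside
- white_bottle: Bystander: small white bottle, 51 dia x 73 mm, upright; origin at the middle of its underside
Mind the look-alikes: they are no part of the job. What is shaped like the block but green, pink or red is not meant.

How it is judged:
By the outcome, as a careful person would: the job done as asked, in the order asked, and still so for the second after the job is handed in, with the robot touching nothing.
It also fails if it takes over 50 s, if anything falls off the work surface, if the arm or the gripper's body presses on something with over 40 N, if the wrist force passes 120 N, or if a joint passes its speed limit or range.

ROBOT

A 6-joint arm with a two-finger parallel gripper is mounted at the origin on a cart in front of the work surface, level with it; the furniture and walls round the work are solid. World frame = base frame: x ahead of the robot, y to its left, z up, the work surface at z = 0. Lengths are in m, angles in rad, forces in N, time in s.
With the tool pointing down it reaches from about 0.275 to 1 m from the base axis. Payload 8.4 kg.
Tool frame: the origin (TCP) lies on the mounting face of the last link; the fingertips stand manip.tips_ahead ahead of it and the grasp point (between the pads) lies 155 mm ahead of it (manip.tips_ahead is the distance from the TCP to the fingertips, in m); z points along the fingers, y is the line along which they close (so a half turn about z gives the same grasp; the last joint's range is limited). The gripper opens to 85 mm and grips with 20 to 120 N. Pads are 22 mm wide; open, the fingers measure 114 mm over their backs; the gripper's body (76 mm by 85 mm) begins 54 mm behind the grasp point. The pads swing forward as they close: fully open they stand 13 mm farther back than shut.
Start: joints at [-1.282, 0.353, 1.633, -0, 1.155, -0.002], TCP at [0.179, -0.599, 0.405] pointing down, gripper open.
Joint ranges: [-2.63, 2.63], [-0.92, 2.1], [0.06, 2.66], [-1.3, 4.44], [0, 2.69], [-3.02, 3.02]. Speed limits (rad/s): [2.22, 2.22, 2.79, 3.14, 3.14, 3.14].

INTERFACE

Orientations are given as a 3x3 rotation matrix whose columns are the frame's x, y, z axes.
In Python, from workcell import manip gives the robot as it stands.
- The arm moves only by the shell command python3 -m handwheel FILE [OPENING] [FORCE], which reads ROWS from the file FILE. ROWS is a JSON list that holds a single list of rows (three levels of brackets), with 1 to 10 rows, each of 4 numbers: dx, dy, dz in m, then a turn about the tool's z in rad; each row is the pose to reach, as a shift and turn from the pose commanded when the command began, along the tool's axes at that moment; what a row does not reach only later rows make up. A row lasts 1/10 s, in which the tool goes at most 0.05 m and 0.15 rad, less where a joint would pass 70% of its speed; a pose out of reach is approached as far as the arm can. OPENING is the opening from 0.0 (shut) to 1.0 (fully open), set as the command begins (- or left out keeps the last). The fingers move at their own pace and stop on an object; FORCE is the grip in N (left out, the last holds). Time passes only in rows, so rows that do not move let the fingers close. It prints the time, the measured TCP pose, the force, the opening and the grip force at its end. Input that does not fit is refused with a message, and nothing moves.
- manip.sense(): the state, without advancing time (a new reading comes with each control period).
- manip.grab_frame(name): name is "scene" or "top"; returns (picture, depth): 400x640x3 uint8, red, green, blue; 400x640 float32, m along the optical axis (not along the pixel's ray), 0 where there is no reading.
- manip.camera_info(name): a dict with "fov_y" (degrees; the focal length in pixels is half the picture's height over the tangent of half this angle, whatever the lens; pixels are square), "cx", "cy" (the principal point, pixels), "T" (4x4, takes a point from camera to world coordinates). Camera axes: x right, y down, z forward; pixel columns grow to the right and rows downward; lengths in m; the calibration is good to about 2 mm. A picture is of the moment at which its call begins. camera_info takes no time and is no camera call.
- manip.sign_off(): hands the job in; it is judged then, once.
The state is a dict: "clock": time; "joint_positions": joint angles; "joint_velocities": joint speeds; "joint_torque": joint torques, N m; "position": TCP position; "tcp_rot": TCP orientation; "force": force on the tool from outside, world axes, zero at the start; "ft_torque": the same for the moment, N m; "opening": opening from 0.0 (shut) to 1.0 (fully open); "finger_force": force on a finger pad.
Only numpy, scipy, OpenCV 4.12 (cv2) and the standard library are available. Lean on these libraries where they do the work, as an engineer would, in place of code of your own. Each camera call takes 0.05 s, during which the arm holds its last target. There are 200 camera calls.

## Working session

There is one attempt and no reset: what is moved stays moved. The work goes in short steps, Python scripts to look and compute and a shell command to move; the robot and the scene stay as the last step left them, time stands still between calls to the robot, and variables do not carry over. Pictures are saved under pics/ and viewed, at most 10 in all, crops included, and the job is handed in when it is done.

```bash
mkdir -p pics
python3 - <<'E'
from workcell import manip
import cv2,numpy as np
for n in("scene","top"):
    p,d=manip.grab_frame(n);np.savez('pics/%s0.npz'%n,p=p,d=d);cv2.imwrite('pics/%s0.png'%n,p[:,:,::-1])
    c=manip.camera_info(n);print(n,c)
s=manip.sense();print(manip.tips_ahead,s['position'],s['tcp_rot'],s['clock'])
E
```

```text
scene {'fov_y': 46.96512607218277, 'cx': 318.8981507817811, 'cy': 199.21492094243865, 'T': array([[-0.97705477,  0.17266833, -0.12469814,  0.68170354],
       [ 0.21261573,  0.82531772, -0.52311109,  0.67623482],
       [ 0.01259086, -0.53762097, -0.84309262,  1.17102998],
       [ 0.        ,  0.        ,  0.        ,  1.        ]])}
top {'fov_y': 47.02807924362105, 'cx': 317.7804783151517, 'cy': 198.10715707103768, 'T': array([[-2.50258850e-02, -9.85706338e-01,  1.66603481e-01,
         3.34901730e-01],
       [-9.99683633e-01,  2.42560730e-02, -6.65413925e-03,
         4.59555709e-04],
       [ 2.51788104e-03, -1.66717299e-01, -9.86001523e-01,
         1.16647974e+00],
       [ 0.00000000e+00,  0.00000000e+00,  0.00000000e+00,
         1.00000000e+00]])}
0.1734 [ 0.17914401 -0.59854068  0.40402223] [[ 9.58006753e-01  2.86745420e-01 -3.53144664e-04]
 [ 2.86745637e-01 -9.58005962e-01  1.23165794e-03]
 [ 1.48575809e-05 -1.28119932e-03 -9.99999179e-01]] 0.1
```

View pics/top0.png

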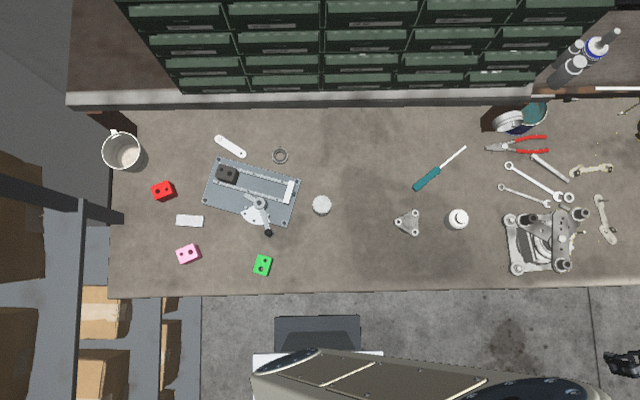

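View pics/scene0.png

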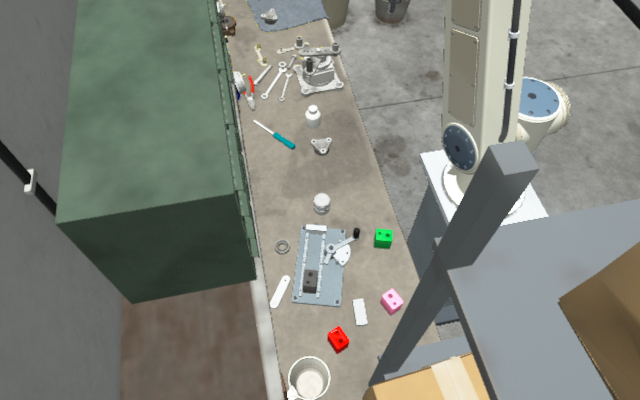

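Top view: the dark block is at (228,173), in the fixture's channel. The lever knob is at (268,233), the hub at (259,203) and the end stop at (290,191). Look-alikes are red (162,190), pink (188,253) and green (262,265). I choose the dark one in the channel and check it in a close crop.

```bash
cat > h.py <<'E'
import numpy as np,cv2
from workcell import manip
def ray(n,uv,z):
    c=manip.camera_info(n);f=200/np.tan(np.radians(c['fov_y']/2));T=c['T']
    d=T[:3,:3]@np.array([(uv[0]-c['cx'])/f,(uv[1]-c['cy'])/f,1]);o=T[:3,3]
    return (o+d*(z-o[2])/d[2])[:2]
def proj(n,P):
    c=manip.camera_info(n);f=200/np.tan(np.radians(c['fov_y']/2));T=c['T']
    q=T[:3,:3].T@(np.array(P)-T[:3,3]);return q[0]/q[2]*f+c['cx'],q[1]/q[2]*f+c['cy']
E
python3 - <<'E'
import numpy as np,cv2
for n,(x,y) in(("top",(195,145)),("scene",(265,215))):
    p=np.load('pics/%s0.npz'%n)['p'][y:y+100,x:x+130]
    a=cv2.resize(p,None,fx=6,fy=6,interpolation=cv2.INTER_CUBIC)
    cv2.imwrite('pics/c_%s.png'%n,a[:,:,::-1])
E
```

```text
(no output)
```

View pics/c_top.png

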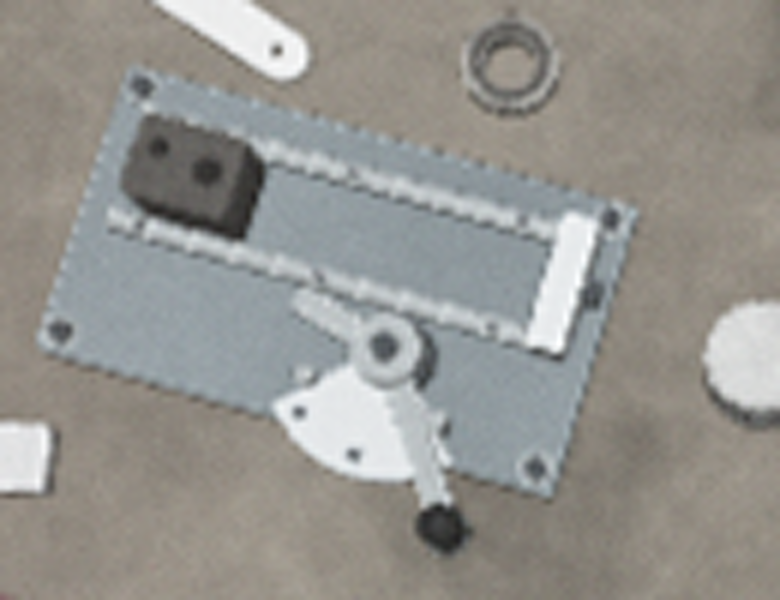

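View pics/c_scene.png

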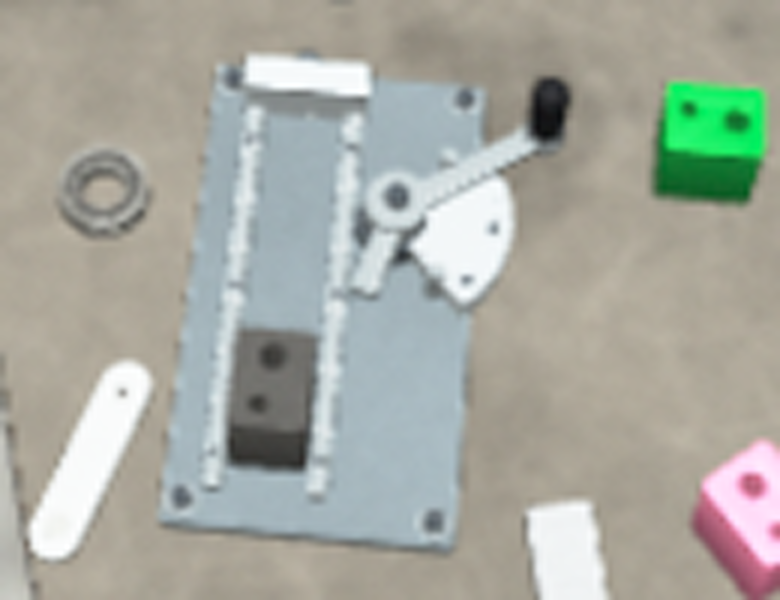

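The crops confirm the dark steel block stands in the channel near its -x end. In the enlarged top crop, the plate corners are at (137,70), (637,207), (550,495) and (40,345). The knob top is at (442,525), the hub at (387,345), and the lever is open.

```bash
cat > m.py <<'E'
from h import *
def g(off,p): return (np.array(p)+.5)/6-.5+off
M=np.array([[-115,65],[115,65],[115,-65],[-115,-65]])/1000
R={}
for n,off,cs in(("top",(195,145),[(137,70),(637,207),(550,495),(40,345)]),("scene",(265,215),[(165,522),(219,64),(486,85),(450,549)])):
    W=np.array([ray(n,g(off,c),.012) for c in cs])
    if n=="scene": W=W  # order: -x+y, +x+y, +x-y, -x-y
    a=M-M.mean(0);b=W-W.mean(0)
    U,S,V=np.linalg.svd(a.T@b);D=(U@V).T
    yaw=np.arctan2(D[1,0],D[0,0]);t=W.mean(0)-D@M.mean(0)
    print(n,'fixture',t,np.degrees(yaw),'resid mm',np.round(1000*(W-(M@D.T+t)),1).tolist());R[n]=(t,yaw)
t=(R['top'][0]+R['scene'][0])/2;yaw=(R['top'][1]+R['scene'][1])/2
c,s=np.cos(yaw),np.sin(yaw);D=np.array([[c,-s],[s,c]])
for n,off,nm,p,z in(("top",(195,145),'knobtop',(442,525),.078),("scene",(265,215),'knobtop',(551,88),.078),("top",(195,145),'hub',(387,345),.051),("scene",(265,215),'hub',(398,196),.051),
  ("top",(195,145),'blk',(150,113),.062),("top",(195,145),'blk',(247,141),.062),("top",(195,145),'blk',(122,195),.062),("scene",(265,215),'blk-x',(230,431),.062),("scene",(265,215),'blk-x',(308,436),.062),("scene",(265,215),'blk+x',(240,330),.062),("scene",(265,215),'blk+x',(317,334),.062)):
    w=ray(n,g(off,p),z);print(n,nm,w.round(4),(1000*D.T@(w-t)).round(1))
print(t,yaw)
E
python3 m.py
```

```text
top fixture [0.55287823 0.16186059] -107.55867920643247 resid mm [[-3.5, -2.5], [0.4, 2.5], [1.7, 2.1], [1.4, -2.1]]
scene fixture [0.55253723 0.16195438] -107.42513687232423 resid mm [[-2.6, 0.6], [-0.7, 0.7], [0.6, -0.6], [2.8, -0.7]]
top knobtop [0.44   0.1126] [ 80.9 -92.6]
scene knobtop [0.4411 0.1131] [ 80.1 -91.7]
top hub [0.517  0.1373] [ 34.2 -26.6]
scene hub [0.517  0.1386] [ 32.9 -27.1]
top blk [0.6143 0.233 ] [-86.3  37.3]
top blk [0.6015 0.1931] [-44.4  37.1]
top blk [0.5801 0.2441] [-86.6   1.4]
scene blk-x [0.6136 0.2373] [-90.2  35.4]
scene blk-x [0.5816 0.2464] [-89.3   2.2]
scene blk+x [0.6003 0.1927] [-43.7  36.2]
scene blk+x [0.568  0.2015] [-42.4   2.7]
[0.55270773 0.16190749] -1.8760877145381147
```

```bash
cat >> h.py <<'E'
YAW=-1.8761;C,S=np.cos(YAW),np.sin(YAW);D=np.array([[C,-S],[S,C]])
O=np.array([.55271,.16191])+D@[.015,.020]   # plate centre lies at fixture (-15,-20)
def fx(w): return 1000*D.T@(np.array(w)[:2]-O)
def go(x,y,tips):  # mm fixture, tool x along fixture -x
    s=manip.sense();R=s['tcp_rot'];w=np.r_[O+D@(np.array([x,y])/1000),tips/1000+manip.tips_ahead]
    d=R.T@(w-s['position']);tx=R.T@np.r_[-D[:,0],0]
    print('to',(x,y,tips),'d',d.round(4),'turn',round(float(np.arctan2(tx[1],tx[0])),3))
def st():
    s=manip.sense();print('t',s['clock'],'fx',fx(s['position']).round(1),'tip z',round(1000*(s['position'][2]-manip.tips_ahead),1),'F(fix)',(D.T@s['force'][:2]).round(1),s['force'][2].round(1),'j',np.round(s['joint_positions'],2),'open',s['opening'])
E
python3 - <<'E'
from h import *
for n,p,z in(("green",(262,265),.05),("bushing",(321,204),.05),("pink",(188,253),.05),("ring",(280,156),.015)):print(n,fx(ray("top",p,z)).round())
go(-132,0,200);st()
E
```

```text
green [  71. -191.]
bushing [167.  -9.]
pink [-109. -213.]
ring [29. 88.]
to (-132, 0, 200) d [ 0.6582 -0.7069  0.0315] turn -0.975
t 0.1 fx [ 822.6 -147.7] tip z 230.6 F(fix) [-0.2 -0.2] 0.1 j [-1.28  0.35  1.63  0.    1.16 -0.  ] open 0.9981595447747719
```

```bash
echo '[[[0.03,-0.033,0,0],[0.063,-0.068,0,-0.1],[0.096,-0.103,0,-0.2],[0.129,-0.139,0,-0.3],[0.162,-0.174,0,-0.4],[0.195,-0.21,0,-0.5],[0.228,-0.245,0,-0.6],[0.261,-0.28,0,-0.7],[0.294,-0.316,0,-0.8],[0.329,-0.353,0,-0.9]]]' > path.dat && python3 -m handwheel path.dat 0.0; python3 -c "
from h import *
st();go(-132,0,200)"
```

```text
clock: 1.1
position: [0.393, -0.1652, 0.4047]
tcp_rot: [[0.367, 0.93, 0.0], [0.93, -0.367, -0.0], [-0.0, 0.0, -1.0]]
force: [1.0, -1.2, 0.1]
opening: 0.001
finger_force: 0.0
t 1.1 fx [345. -74.] tip z 231.3 F(fix) [0.9 1.3] 0.1 j [-0.4   0.04  2.03 -0.    1.07 -0.03] open 0.0007130510270858139
to (-132, 0, 200) d [0.4811 0.04   0.0313] turn -0.071
```

```bash
echo '[[[0.048,0.004,0,-0.07],[0.096,0.008,0,-0.07],[0.144,0.012,0,-0.07],[0.192,0.016,0,-0.07],[0.24,0.02,0,-0.07],[0.288,0.024,0,-0.07],[0.336,0.028,0,-0.07],[0.384,0.032,0,-0.07],[0.432,0.036,0.015,-0.07],[0.48,0.04,0.03,-0.07]]]' > path.dat && python3 -m handwheel path.dat; python3 -c "
from h import *
st();go(-132,0,30)"
```

```text
clock: 2.1
position: [0.6082, 0.2651, 0.3746]
tcp_rot: [[0.305, 0.952, 0.001], [0.952, -0.305, 0.0], [0.0, 0.001, -1.0]]
force: [0.6, -0.6, 0.6]
opening: -0.0
finger_force: 0.0
t 2.1 fx [-130.1    1.9] tip z 201.2 F(fix) [0.4 0.7] 0.6 j [ 0.41  0.44  1.57 -0.    1.13  0.72] open -8.455057765746637e-05
to (-132, 0, 30) d [ 0.0018 -0.002   0.1712] turn -0.004
```

```bash
echo '[[[0.003,-0.002,0.04,-0.004],[0.003,-0.002,0.08,-0.004],[0.003,-0.002,0.12,-0.004],[0.003,-0.002,0.15,-0.004],[0.003,-0.002,0.171,-0.004],[0.003,-0.002,0.171,-0.004]]]' > path.dat && python3 -m handwheel path.dat
python3 - <<'E'
from h import *
st();go(8,0,30)
p,d=manip.grab_frame("scene");a=cv2.resize(p[200:320,255:405],None,fx=5,fy=5,interpolation=cv2.INTER_CUBIC);cv2.imwrite('pics/s1.png',a[:,:,::-1])
E
```

```text
clock: 2.7
position: [0.605, 0.2659, 0.2003]
tcp_rot: [[0.301, 0.954, -0.006], [0.954, -0.301, -0.003], [-0.004, -0.005, -1.0]]
force: [-1.8, -0.4, 0.4]
opening: 0.002
finger_force: 0.0
t 2.7 fx [-129.9   -1.4] tip z 26.9 F(fix) [ 1.  -1.6] 0.4 j [ 0.41  0.64  1.68 -0.    0.83  0.72] open 0.0023113104882358593
to (8, 0, 30) d [-0.1379  0.0015 -0.0026] turn -0.001
```

View pics/s1.png

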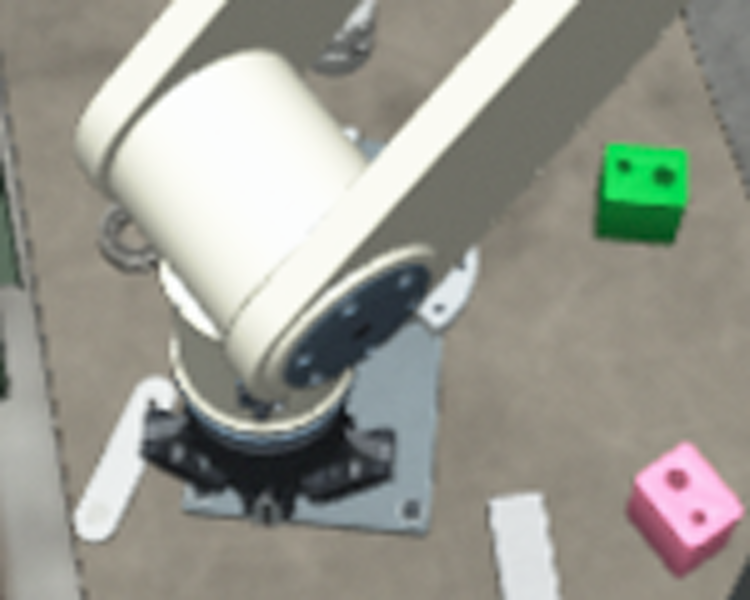

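The gripper stands behind the block and hides it; the bystanders are undisturbed. I push slowly, with the tips raised slightly.

```bash
echo '[[[0,0.001,-0.007,0],[-0.01,0.001,-0.007,0],[-0.02,0.001,-0.007,0],[-0.03,0.001,-0.007,0],[-0.04,0.001,-0.007,0],[-0.05,0.001,-0.007,0],[-0.06,0.001,-0.007,0],[-0.07,0.001,-0.007,0],[-0.08,0.001,-0.007,0],[-0.09,0.001,-0.007,0]]]' > path.dat && python3 -m handwheel path.dat; python3 -c "
from h import *
st()"
```

```text
clock: 3.75
position: [0.5813, 0.1803, 0.2129]
tcp_rot: [[0.302, 0.953, 0.005], [0.953, -0.302, 0.003], [0.004, 0.004, -1.0]]
force: [1.8, 6.6, 4.9]
opening: -0.002
finger_force: 3.4
t 3.75 fx [-41.1   1.7] tip z 39.5 F(fix) [-6.9 -0.2] 4.9 j [0.3  0.56 1.8  0.   0.77 0.6 ] open -0.0017581311125396404
```

```bash
echo '[[[-0.008,0.001,0.003,0],[-0.016,0.001,0.003,0],[-0.024,0.001,0.003,0],[-0.03,0.001,0.003,0],[-0.036,0.001,0.003,0],[-0.04,0.001,0.003,0],[-0.044,0.001,0.003,0],[-0.047,0.001,0.003,0],[-0.05,0.001,0.003,0]]]' > path.dat && python3 -m handwheel path.dat; python3 -c "
from h import *
st()"
```

```text
clock: 4.65
position: [0.567, 0.1324, 0.2096]
tcp_rot: [[0.302, 0.953, 0.004], [0.953, -0.302, 0.002], [0.003, 0.003, -1.0]]
force: [1.8, 6.2, 3.6]
opening: -0.002
finger_force: 3.1
t 4.65 fx [8.9 2.5] tip z 36.2 F(fix) [-6.5 -0.1] 3.6 j [0.23 0.54 1.86 0.   0.74 0.53] open -0.002155987320855487
```

```bash
echo '[[[-0.002,0,0,0],[-0.004,0,0,0],[-0.006,0,0,0],[-0.006,0,0,0]]]' > path.dat && python3 -m handwheel path.dat; python3 -c "
from h import *
st()"; echo '[[[-0.001,0,0,0],[-0.002,0,0,0],[-0.002,0,0,0]]]' > path.dat && python3 -m handwheel path.dat; python3 -c "
from h import *
st()"
```

```text
clock: 5.05
position: [0.5651, 0.1265, 0.2095]
tcp_rot: [[0.302, 0.953, 0.004], [0.953, -0.302, 0.002], [0.003, 0.003, -1.0]]
force: [1.6, 4.3, 4.3]
opening: 0.003
finger_force: 2.3
t 5.05 fx [15.1  2.5] tip z 36.1 F(fix) [-4.6  0.2] 4.3 j [0.22 0.53 1.87 0.   0.74 0.52] open 0.003071857859241606
clock: 5.35
position: [0.5646, 0.1247, 0.2095]
tcp_rot: [[0.302, 0.953, 0.004], [0.953, -0.302, 0.002], [0.003, 0.003, -1.0]]
force: [1.8, 5.2, 3.8]
opening: -0.001
finger_force: 2.8
t 5.35 fx [16.9  2.5] tip z 36.1 F(fix) [-5.5  0.1] 3.8 j [0.21 0.53 1.87 0.   0.73 0.52] open -0.0011789204217204274
```

```bash
for i in 1; do echo '[[[-0.001,0,0,0],[-0.002,0,0,0],[-0.002,0,0,0]]]' > path.dat && python3 -m handwheel path.dat >/dev/null; python3 -c "
from h import *
st()"; echo '[[[-0.001,0,0,0],[-0.002,0,0,0],[-0.002,0,0,0]]]' > path.dat && python3 -m handwheel path.dat >/dev/null; python3 -c "
from h import *
st()"; done
```

```text
t 5.65 fx [18.4  2.5] tip z 36.2 F(fix) [-10.  -1.] 2.8 j [0.21 0.53 1.87 0.   0.73 0.52] open -0.00303953926838441
t 5.95 fx [19.   2.5] tip z 36.5 F(fix) [-18.9  -3.9] 2.8 j [0.21 0.53 1.87 0.01 0.73 0.51] open -0.0028548144745634265
```

```bash
echo '[[[0.005,0,0,0],[0.015,0,0,0],[0.02,0,-0.03,0],[0.02,0,-0.07,0],[0.02,0,-0.11,0],[0.02,0,-0.11,0]]]' > path.dat && python3 -m handwheel path.dat >/dev/null; python3 -c "
from h import *
st();go(108,-113,100);go(108,-113,47)"
```

```text
t 6.55 fx [0.3 3.4] tip z 150.1 F(fix) [-0.6 -0. ] 0.6 j [ 0.24  0.38  1.79 -0.    0.96  0.55] open -0.00040055859354974426
to (108, -113, 100) d [-0.108  -0.1166  0.0488] turn -0.001
to (108, -113, 47) d [-0.1083 -0.117   0.1018] turn -0.001
```

```bash
echo '[[[-0.025,-0.027,0,0],[-0.055,-0.06,0,0],[-0.085,-0.09,0,0],[-0.108,-0.117,0,0],[-0.108,-0.117,0.035,0],[-0.108,-0.117,0.07,0],[-0.108,-0.117,0.1,0],[-0.108,-0.117,0.1,0]]]' > path.dat && python3 -m handwheel path.dat >/dev/null
python3 - <<'E'
from h import *
st()
a=[]
for n,(x,y) in(("top",(195,145)),("scene",(275,215))):
    p,d=manip.grab_frame(n);a.append(cv2.resize(p[y:y+100,x:x+100],None,fx=4,fy=4,interpolation=cv2.INTER_CUBIC))
cv2.imwrite('pics/l1.png',np.hstack(a)[:,:,::-1])
E
```

```text
t 7.35 fx [ 110.  -116.9] tip z 41.8 F(fix) [0.2 0.6] -0.2 j [ 0.16  0.36  2.18 -0.    0.6   0.47] open 0.0005990382315945245
```

View pics/l1.png

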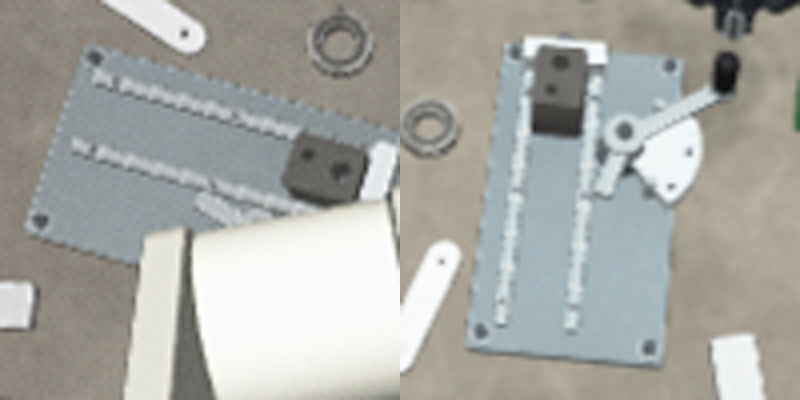

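Block stands home against the stop (left, about (330,165)). The fingertips (right, about (735,20)) are lined up on the +x side of the knob at (727,72). Now the arc.

```bash
echo '[[[0.014,0,0,0],[0.024,0.001,0,0],[0.032,-0.002,0,0],[0.039,-0.004,0,0],[0.046,-0.007,0,0],[0.053,-0.009,0,0],[0.06,-0.011,0,0],[0.066,-0.012,0,0],[0.073,-0.012,0,0],[0.08,-0.012,0,0]]]' > path.dat && python3 -m handwheel path.dat>/dev/null
python3 - <<'E'
from h import *
st();go(2,-119.5,47);go(-17,-108,47)
E
```

```text
t 8.45 fx [  28.6 -127.2] tip z 44.7 F(fix) [7.3 1.7] 6.5 j [ 0.33  0.39  2.11 -0.    0.64  0.64] open -0.00035573810290491384
to (2, -119.5, 47) d [ 0.0266  0.0077 -0.0023] turn -0.0
to (-17, -108, 47) d [ 0.0456  0.0192 -0.0023] turn -0.0
```

```bash
echo '[[[0.006,0.001,-0.002,0],[0.012,0.002,-0.002,0],[0.018,0.004,-0.002,0],[0.024,0.006,-0.002,0],[0.03,0.009,-0.002,0],[0.036,0.012,-0.002,0],[0.041,0.015,-0.002,0],[0.045,0.019,-0.002,0],[0.045,0.019,-0.002,0]]]' > path.dat && python3 -m handwheel path.dat>/dev/null
python3 - <<'E'
from h import *
st()
E
```

```text
t 9.35 fx [ -13.2 -110.1] tip z 45.5 F(fix) [20.7 -4. ] 10.7 j [ 0.38  0.43  2.03 -0.    0.69  0.69] open 0.0014313759749398575
```

```bash
echo '[[[-0.008,-0.002,0,0],[-0.025,-0.006,0,0],[-0.03,-0.01,-0.03,0],[-0.03,-0.01,-0.07,0],[-0.03,-0.01,-0.11,0],[-0.07,-0.01,-0.13,0],[-0.12,-0.01,-0.13,0],[-0.17,-0.01,-0.13,0],[-0.22,-0.01,-0.13,0],[-0.27,-0.01,-0.13,0]]]' > path.dat && python3 -m handwheel path.dat>/dev/null
python3 - <<'E'
from h import *
st()
a=[]
for n,(x,y) in(("top",(195,145)),("scene",(275,215))):
    p,d=manip.grab_frame(n);cv2.imwrite('pics/f_%s.png'%n,p[:,:,::-1]);a.append(cv2.resize(p[y:y+100,x:x+100],None,fx=4,fy=4,interpolation=cv2.INTER_CUBIC))
cv2.imwrite('pics/l2.png',np.hstack(a)[:,:,::-1])
E
```

```text
t 10.35 fx [ 256.  -119.1] tip z 176.9 F(fix) [0.9 1.5] 1.0 j [-0.18  0.04  2.17  0.    0.93  0.13] open 0.004616079859321114
```

View pics/l2.png

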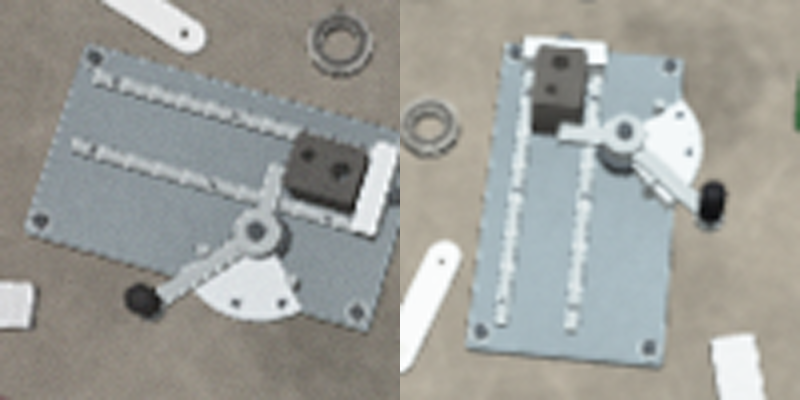

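View pics/f_scene.png

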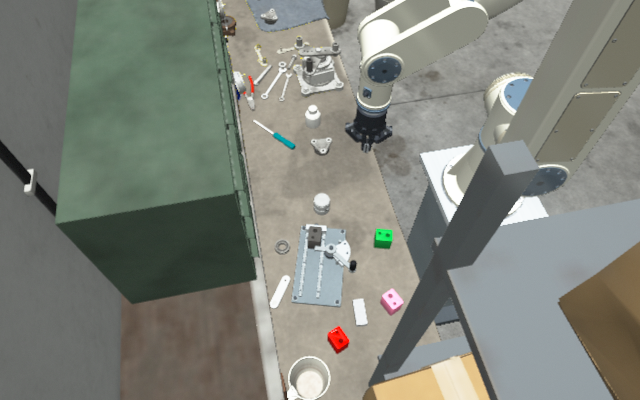

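The lever is swung over: the knob is at (143,298) in the left crop, and the nose stands across the channel behind the block. Bystanders are unmoved. I'll check the angle numerically.

Run:
```python
from h import *
def f(n,u,o,z): return fx(ray(n,(np.array(u)+.5)/4-.5+np.array(o),z))
for n,u,o in(("top",(143,298),(195,145)),("scene",(313,188),(275,215))):
    k=f(n,u,o,.078);print(k.round(1),np.degrees(np.arctan2(k[1]+47,k[0]-19)).round(1))
for u in((538,45),(588,52),(533,102),(582,108)):print('blk',f("scene",(u[0]-400,u[1]),(275,215),.062).round(1))
for u in((303,131),(369,151),(287,183)):print('blk',f("top",u,(195,145),.062).round(1))
```

```text
[ -29.8 -108.1] -128.7
[ -31.4 -107.1] -130.0
blk [71.9 17.7]
blk [ 69.8 -17.1]
blk [27.7 16.6]
blk [ 26.4 -16.8]
blk [29.4 18.4]
blk [71.9 17.6]
blk [ 29.5 -15.4]
```

Knob at about -130° (second stop) and the block spans x = 27–72 mm, which is home.

```bash
python3 -c "
from workcell import manip
print(manip.sign_off())"
```

```text
the job is handed in; nothing more can be done
None
```

The block is fully home against the end stop, the lever is at its second stop with its nose closed behind the block, the bystanders look unmoved in the final picture, and the job was handed in at about 10.5 s on the robot's clock.

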